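Fetch the filter cartridge from behind a tin in the spares rack

TASK

One of the three lanes of the spares rack has the grooved filter cartridge standing behind its tin. Stand that tin aside on the open bench, take out the cartridge and stand it upright in the empty compartment of the service tray, then put the tin back upright on the spot where it stood. Set things down without dropping or tipping them, take only that one tin, and leave everything else where it is.

Things in the scene. Friction and masses are not known exactly. Their poses are not given: they have to be found in the camera images.
- rack: fixed aluminium rack, 200 (x) by 278 mm (y), open on top and at the front (-x, robot side); origin centre of underside. Floor 6 mm thick. Walls along x, 8 mm thick, tops at 90 mm, at y = -135, -45, 45, 135 mm: three lanes 82 mm wide. Back wall at x = 94 to 100 mm, top at 36 mm. In each lane: a tin (near x = -64 mm) and a spare part close behind (near x = +4 mm); which part is where varies
- tin0: plain grey steel tin with a white band, upright cylinder 64 mm across, 140 mm tall, origin at the centre of its underside; one of three identical tins, this one at first at the front of the rack's left (y = +90 mm) lane; about 0.45 kg
- tin1: plain grey steel tin with a white band, upright cylinder 64 mm across, 140 mm tall, origin at the centre of its underside; one of three identical tins, this one at first at the front of the rack's middle lane; about 0.45 kg
- tin2: plain grey steel tin with a white band, upright cylinder 64 mm across, 140 mm tall, origin at the centre of its underside; one of three identical tins, this one at first at the front of the rack's right (y = -90 mm) lane; about 0.45 kg
- cartridge: the filter cartridge: upright steel cylinder 60 mm across and 85 mm tall with fine horizontal grooves all round and a dark round recess (look only, about 32 mm across) in its flat top; origin at the centre of its underside; about 0.35 kg; stands in a lane of the rack behind a tin, 2 to 10 mm from it
- pump: bystander in the rack: square steel block 56 x 56 x 70 mm with four bolt heads (6 mm) on top; origin at the centre of its underside
- jar: bystander in the rack: plain smooth grey plastic jar with a domed screw lid, 56 mm across, 76 mm tall; origin at the centre of its underside
- tray: fixed steel service tray 200 (x) by 112 mm (y), 32 mm tall, walls and floor 5 mm; a divider at x = 0 makes two compartments of about 92 by 102 mm: the -x one holds a nozzle block, the +x one is empty. Origin at the centre of its underside. It stands on the left or the right of the bench
- tray_empty (a point): centre of the inner floor of the tray's empty compartment, 5 mm above the bench; axes as the tray's
- nozzle: bystander in the tray: dark steel block 50 x 60 mm, 30 mm tall, with three brass tips 12 mm high; origin at the centre of its underside
- caddy: fixed empty open plywood box 100 (x) by 75 (y) by 60 mm tall, origin at the centre of its underside, on the side of the bench across from the tray
- bottle: bystander: white plastic bottle, 64 mm across, 160 mm tall, upright; origin at the centre of its underside
- spool: bystander: cardboard ring, 72 mm across, 50 mm tall; origin at the centre of its underside
- cup: bystander: steel cup, 72 mm across, 90 mm tall; origin at the centre of its underside
- wrench: bystander: wrench lying flat along its x axis, 170 mm long, under 15 mm high, crosswise between the robot and the rack; origin near its middle
There are look-alikes about, which are no part of the job. What is shaped like the tin0 but orange or purple is not meant.

How it is judged:
On the way, in this order (a step that is already met when the one before it is completed fails the run):
1. the tin that stood in front of the filter cartridge stands upright and released on the bench, clear of the rack, with the cartridge and the other two tins still in their places (((distance of tin0 from where it was at the start of the episode above 0.1 m and height (world z) of tin0 below 0.004 m and angle between tin0's own z axis and vertical below 0.08 rad and linear speed of tin0 below 0.03 m/s and contact force between the fingers and tin0 below 0.2 N and distance of each of tin1, tin2 from where it was at the start of the episode below 0.018 m) or (distance of tin1 from where it was at the start of the episode above 0.1 m and height (world z) of tin1 below 0.004 m and angle between tin1's own z axis and vertical below 0.08 rad and linear speed of tin1 below 0.03 m/s and contact force between the fingers and tin1 below 0.2 N and distance of each of tin0, tin2 from where it was at the start of the episode below 0.018 m) or (distance of tin2 from where it was at the start of the episode above 0.1 m and height (world z) of tin2 below 0.004 m and angle between tin2's own z axis and vertical below 0.08 rad and linear speed of tin2 below 0.03 m/s and contact force between the fingers and tin2 below 0.2 N and distance of each of tin0, tin1 from where it was at the start of the episode below 0.018 m)) and horizontal distance between each of tin0, tin1, tin2 and cartridge above 0.1 m and distance of cartridge from where it was at the start of the episode below 0.012 m), for 0.2 s.
2. the filter cartridge stands upright and released in the empty compartment of the tray (x of cartridge in the frame of tray_empty between -0.03 and 0.03 m and y of cartridge in the frame of tray_empty between -0.03 and 0.03 m and z of cartridge in the frame of tray_empty between -0.006 and 0.006 m and angle between cartridge's own z axis and vertical below 0.08 rad and linear speed of cartridge below 0.03 m/s and contact force between the fingers and cartridge below 0.2 N), for 0.2 s.
At the end, for the whole second after the job is handed in: The cartridge stands upright (within 4 degrees), released and at rest on the floor of the tray's empty compartment, within 30 mm of its centre each way; all three tins stand upright and still within 18 mm of where they started; every bystander is within 30 mm of where it started (all of step 2 and distance of each of tin0, tin1, tin2 from where it was at the start of the episode below 0.018 m and angle between each of tin0, tin1, tin2's own z axis and vertical below 0.08 rad and linear speed of each of tin0, tin1, tin2 below 0.03 m/s and distance of each of pump, jar, nozzle, bottle, spool, cup, wrench from where it was at the start of the episode below 0.03 m); the robot touches nothing.
It fails at once if a tin other than the one in front of the cartridge is moved while that one is still in its place, or two tins are out of their places at once ((distance of cartridge from where it was at the start of the episode below 0.012 m and ((distance of tin0 from where it was at the start of the episode above 0.03 m and horizontal distance between any of tin1, tin2 and cartridge below 0.085 m) or (distance of tin1 from where it was at the start of the episode above 0.03 m and horizontal distance between any of tin0, tin2 and cartridge below 0.085 m) or (distance of tin2 from where it was at the start of the episode above 0.03 m and horizontal distance between any of tin0, tin1 and cartridge below 0.085 m))) or (distance of each of tin0, tin1 from where it was at the start of the episode above 0.03 m or distance of each of tin0, tin2 from where it was at the start of the episode above 0.03 m or distance of each of tin1, tin2 from where it was at the start of the episode above 0.03 m)).
It fails at once if the cartridge or a tin is tipped by more than about 45 degrees (angle between any of tin0, tin1, tin2, cartridge's own z axis and vertical above 0.8 rad).
It fails at once if the cartridge or a tin is dropped or thrown: faster than 0.5 m/s within 40 mm of the tray's floor or 30 mm of the bench (((x of cartridge in the frame of tray_empty between -0.05 and 0.05 m and y of cartridge in the frame of tray_empty between -0.06 and 0.06 m and z of cartridge in the frame of tray_empty below 0.04 m) and linear speed of cartridge above 0.5 m/s) or ((height (world z) of tin0 below 0.03 m and linear speed of tin0 above 0.5 m/s) or (height (world z) of tin1 below 0.03 m and linear speed of tin1 above 0.5 m/s) or (height (world z) of tin2 below 0.03 m and linear speed of tin2 above 0.5 m/s))).
It fails at once if anything else on the bench or in the rack is moved by more than 30 mm (distance of any of pump, jar, nozzle, bottle, spool, cup, wrench from where it was at the start of the episode above 0.03 m).
It also fails if it takes over 59 s, if anything falls off the work surface, if the arm or the gripper's body presses on something with over 40 N, if the wrist force passes 120 N, or if a joint passes its speed limit or range.

ROBOT

A 7-joint arm with a two-finger parallel gripper is mounted at the origin on the work surface. World frame = base frame: x ahead of the robot, y to its left, z up, the work surface at z = 0. Lengths are in m, angles in rad, forces in N, time in s.
With the tool pointing down it reaches from about 0.4 to 0.875 m from the base axis. Payload 19.3 kg.
Tool frame: the origin (TCP) lies between the finger pads; the fingertips stand 17 mm ahead of it and the grasp point (between the pads) lies 2 mm behind it (bot.tips_ahead is the z of the fingertips in the tool frame, in m); z points along the fingers, y is the direction in which the jaws open and shut (so a half turn about z gives the same grasp; the last joint's range is limited). The gripper opens to 85 mm and grips with 20 to 120 N. Pads are 22 mm wide; open, the fingers measure 114 mm over their backs; the gripper's body (76 mm by 85 mm) begins 54 mm behind the grasp point. The pads swing forward as they close: fully open they stand 13 mm farther back than shut.
Start: joints at [-1.355, 0.521, -0.036, 1.599, 0.021, 1.021, -0.113], TCP at [0.176, 0.6, 0.248] pointing down, gripper open.
Joint ranges: [-2.91, 2.91], [-0.3, 2.13], [-1.5, 1.42], [0.17, 2.43], [-1.26, 4.41], [0.16, 1.93], [-2.52, 2.52]. Speed limits (rad/s): [1.89, 1.89, 2.39, 2.39, 3.01, 3.01, 3.01].

INTERFACE

Orientations are given as [roll, pitch, yaw] about the fixed x, y, z axes, in that order (R = Rz(yaw) Ry(pitch) Rx(roll)).
In Python, from workcell import telemetry, cams, job, bot gives the robot as it stands.
- The arm moves only by the tool arm_command, never from a script. Its argument "deltas" is a list of rows, each a list of 7 numbers: the opening, from -1 (shut) to 1 (fully open), so that 0 is half open, then the shift along the tool's x, y, z normalised to -1 to 1, where 1 is 150 mm, then the turn, a rotation vector about the tool's x, y, z normalised to -1 to 1, where 1 is 45 degrees. In form: [[hand, tx, ty, tz, rx, ry, rz], ...]. A call has 1 to 8 rows; each row is the pose to reach, as a shift and turn from the pose commanded when the call began, along the tool's axes at that moment; what a row does not reach only later rows make up. A row lasts 1/8 s, in which the tool goes at most 62.5 mm and 10.7 degrees, less where a joint would pass 70% of its speed; a pose out of reach is approached as far as the arm can. A call with a number of a shift or a turn outside -1 to 1 is refused whole. A call with a gripper value outside its range is refused whole. The fingers move at their own pace and stop on an object; "newtons" is the grip in N (left out, the last holds). Time passes only in rows, so rows that repeat a pose let the fingers close. It gives the time, the measured TCP pose, the force and the opening at its end, in the units of the state.
- telemetry.observe(): the state, without advancing time (a new reading comes with each control period).
- cams.grab_frame(name): name is "side" or "top" or "wrist"; returns the picture (480x640x3 uint8, blue, green, red); there is no depth.
- cams.get_calibration(name): a dict with "fx", "fy", "cx", "cy" (pixels), "R" (3x3) and "t" (3): a world point X has camera coordinates R X + t. Camera axes: x right, y down, z forward; pixel columns grow to the right and rows downward; lengths in m; the calibration is good to about 2 mm. A picture is of the moment at which its call begins: read the wrist's pose just before it. get_calibration takes no time and is no camera call; for the wrist camera it gives the pose at the moment of the call.
- job.job_done(): hands the job in, once; it reports no verdict.
The state is a dict: "clock": time; "qpos": joint angles; "qd": joint speeds; "joint_efforts": joint torques, N m; "position": TCP position; "tool_rot": TCP orientation; "force": force on the tool from outside, world axes, zero at the start; "moment": the same for the moment, N m; "grip_width": finger opening in m.
Only numpy, scipy, OpenCV 4.12 (cv2) and the standard library are available. Lean on these libraries where they do the work, as an engineer would, in place of code of your own. Each camera call takes 0.05 s, during which the arm holds its last target.

## Working session

There is one attempt and no reset: what is moved stays moved. The work goes in short steps, Python scripts to look and compute and a tool call to move; the robot and the scene stay as the last step left them, time stands still between calls to the robot, and variables do not carry over. Pictures are saved under pics/ and viewed, and the job is handed in when it is done.

Besides the shell and the picture viewer there is one more tool, called after "Request:" as a command line: name --pt "numbers of a row" for each row, then --argument value for the rest. arm_command: Moves the arm, as the interface text tells. Its arguments: {"type":"object","properties":{"deltas":{"type":"array","items":{"type":"array","items":{"type":"number"}}},"newtons":{"type":"number"}},"required":["deltas"]}

```bash
ls; mkdir -p pics
python3 - <<'E'
from workcell import telemetry, cams, job, bot
import cv2
print(telemetry.observe())
for n in ["side","top","wrist"]:
    f=cams.grab_frame(n); cv2.imwrite(f"pics/{n}0.png",f)
    print(n,cams.get_calibration(n))
E
```

```text
pics
{'clock': 0.0, 'qpos': array([-1.35521754,  0.5219806 , -0.03633704,  1.6000118 ,  0.02123641,
        1.02105344, -0.11279944]), 'qd': array([ 0.00198668, -0.00021894, -0.00137894, -0.00044262, -0.00077035,
       -0.00099521, -0.0015399 ]), 'joint_efforts': array([-8.49961161e-04, -9.27095389e+01,  1.97932407e+00, -3.69929087e+01,
        1.76947145e-02,  8.31427606e-03, -1.80850049e-05]), 'position': array([0.17614112, 0.59934738, 0.24774507]), 'tool_rot': array([-3.14053020e+00,  1.00842366e-04,  2.85583198e+00]), 'force': array([ 0.61317759,  0.16693082, -0.61160097]), 'moment': array([-0.02114941, -0.0150456 ,  0.07333292]), 'grip_width': 0.08546348838105472}
side {'fx': 453.78814166631787, 'fy': 453.78814166631787, 'cx': 311.7618408791373, 'cy': 239.28146344878027, 'R': array([[-0.9926581 ,  0.12042841,  0.0112649 ],
       [ 0.08227118,  0.74052728, -0.66697137],
       [-0.08866427, -0.66114775, -0.74499818]]), 't': array([0.47854421, 0.00129061, 1.22357637])}
top {'fx': 605.7326681556369, 'fy': 605.7326681556369, 'cx': 322.69946708006233, 'cy': 246.41349615417417, 'R': array([[-0.00180445, -0.9999968 , -0.00177284],
       [-0.99834282,  0.00190343, -0.0575151 ],
       [ 0.05751829,  0.00166612, -0.99834306]]), 't': array([-0.00760504,  0.49371089,  1.34136278])}
wrist {'fx': 337.5254228215587, 'fy': 337.5254228215587, 'cx': 318.72214782086945, 'cy': 240.46860066609642, 'R': array([[ 0.28179445,  0.95947344, -0.00161642],
       [ 0.9242901 , -0.2710084 ,  0.2687792 ],
       [ 0.25744844, -0.07723453, -0.96320046]]), 't': array([-0.6247308 , -0.03551605,  0.37794302])}
```

View pics/top0.png

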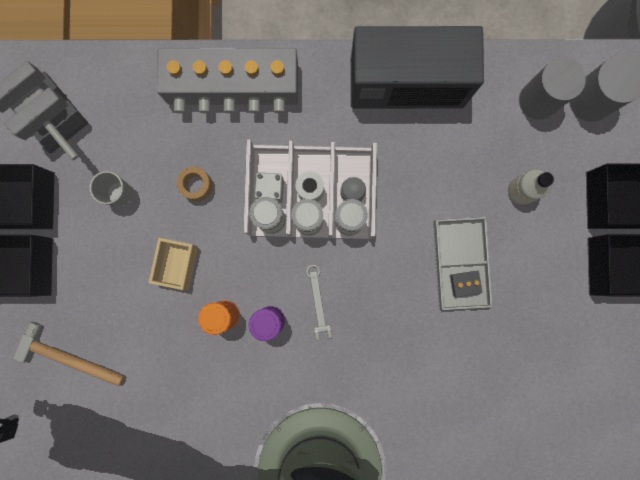

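View pics/side0.png

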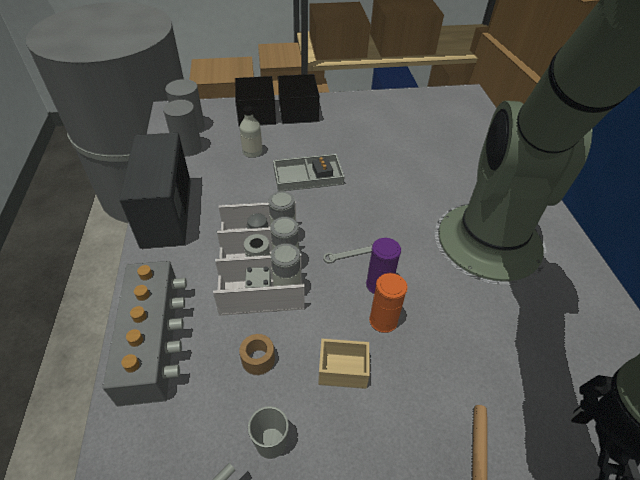

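Top view: three tins at the rack's front, at (266,213), (308,216) and (351,215). Behind them are the pump with its bolts (269,185), a ringed top with a dark recess (310,185), and a dark dome (353,188). Candidates for the cartridge are (310,185), the jar at (353,188) and the pump at (269,185). The flat top with a round recess in the middle lane fits the description. The orange (217,318) and purple (266,324) cylinders are look-alikes. I'll check with a close crop.

Run:
```python
import cv2,numpy as np
t=cv2.imread("pics/top0.png")[130:250,235:390]; s=cv2.imread("pics/side0.png")[180:320,205:315]
t=cv2.resize(t,None,fx=3,fy=3,interpolation=2); s=cv2.resize(s,None,fx=3,fy=3,interpolation=2)
h=max(t.shape[0],s.shape[0]); o=np.zeros((h,t.shape[1]+s.shape[1],3),np.uint8); o[:t.shape[0],:t.shape[1]]=t; o[:s.shape[0],t.shape[1]:]=s
cv2.imwrite("pics/crop0.png",o); print(o.shape)
a=cv2.imread("pics/top0.png")[200:330,420:510]; cv2.imwrite("pics/traycrop.png",cv2.resize(a,None,fx=4,fy=4,interpolation=2))
```

```text
(420, 795, 3)
```

View pics/crop0.png

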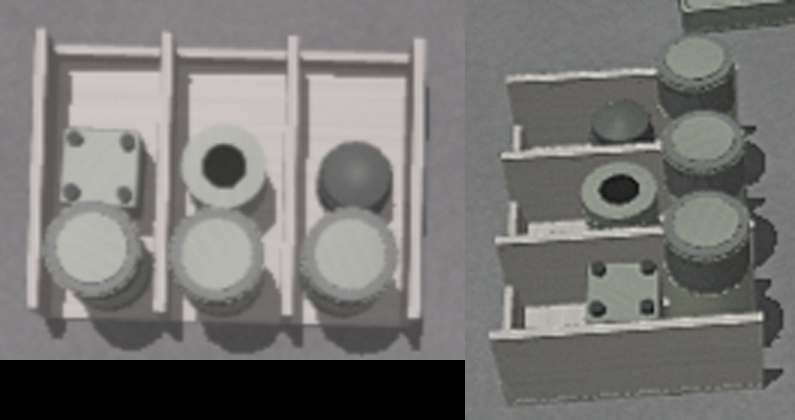

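View pics/traycrop.png

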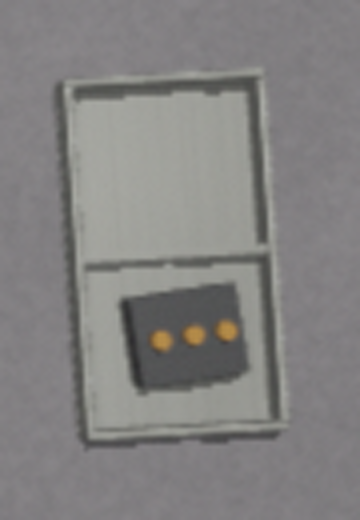

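The crop shows a flat, ringed top with a dark recess at crop (223,165), in the middle lane. The right lane holds a smooth dome and the left a block with four bolts. So the cartridge is in the middle lane, behind tin1 at crop (217,253).

```bash
cat > h.py <<'E'
import numpy as np,cv2
from workcell import telemetry,cams,bot
def ray(cal,uv,z):
    R,t=np.array(cal["R"]),np.array(cal["t"]); c=-R.T@t
    d=R.T@np.array([(uv[0]-cal["cx"])/cal["fx"],(uv[1]-cal["cy"])/cal["fy"],1.])
    return c+d*(z-c[2])/d[2]
def proj(cal,X):
    p=np.array(cal["R"])@np.array(X)+np.array(cal["t"]); return np.array([cal["fx"]*p[0]/p[2]+cal["cx"],cal["fy"]*p[1]/p[2]+cal["cy"]])
E
python3 - <<'E'
from h import *
cal=cams.get_calibration("top"); T=lambda x,y:(x/3+235-.33,y/3+130-.33)
im=cv2.imread("pics/top0.png"); 
# recess centroid
g=im.max(2); m=(g<45).astype(np.uint8); m[:170]=0;m[200:]=0;m[:,:296]=0;m[:,325:]=0
n,_,st,ce=cv2.connectedComponentsWithStats(m); print(st[1:],ce[1:])
k=1+st[1:,4].argmax(); print("cart top",ray(cal,ce[k],.091))
for nm,p in dict(t0=(94,248),t1=(217,254),t2=(348,254)).items(): print(nm,ray(cal,T(*p),.146))
for p in [(41,32),(33,307),(167,36),(161,312),(294,40),(288,313),(420,42),(415,318)]: print("wall",p,ray(cal,T(*p),.09))
P=[ray(cal,(x/4+420-.4,y/4+200-.4),.032) for x,y in [(62,80),(262,70),(288,430),(85,440)]]
print(np.round(P,4)); c=np.mean(P,0); print("tray",c)
ax=(P[0]+P[1]-P[2]-P[3]);yaw=np.arctan2(ax[1],ax[0]);print("yaw",yaw, "len",np.linalg.norm(ax)/2)
d=(P[0]+P[3]-P[1]-P[2])/2;print("wid",np.linalg.norm(d),np.arctan2(d[1],d[0])-np.pi/2)
print("empty",c[:2]+.0485*np.array([np.cos(yaw),np.sin(yaw)]))
for nm,(p,z) in dict(orange=((216,317),.14),purple=((265,323),.14),wr=((318,300),.01),cupr=((107,187),.09),spool=((194,183),.05)).items(): print(nm,ray(cal,p,z))
E
```

```text
[] []Traceback (most recent call last):
  File "<stdin>", line 7, in <module>
ValueError: attempt to get argmax of an empty sequence
```

Run:
```python
from h import *
cal=cams.get_calibration("top"); T=lambda x,y:(x/3+235-.33,y/3+130-.33)
im=cv2.imread("pics/top0.png"); 
g=im.max(2); print(g[175:195,300:322].min())
m=(g<100).astype(np.uint8); m[:174]=0;m[196:]=0;m[:,:299]=0;m[:,320:]=0
n,_,st,ce=cv2.connectedComponentsWithStats(m); print(st[1:],ce[1:])
k=1+st[1:,4].argmax(); print("cart top",ray(cal,ce[k],.091))
for nm,p in dict(t0=(94,248),t1=(217,254),t2=(348,254)).items(): print(nm,ray(cal,T(*p),.146))
for p in [(41,32),(33,307),(167,36),(161,312),(294,40),(288,313),(420,42),(415,318)]: print("wall",p,ray(cal,T(*p),.09))
P=[ray(cal,(x/4+420-.4,y/4+200-.4),.032) for x,y in [(62,80),(262,70),(288,430),(85,440)]]
print(np.round(P,4)); c=np.mean(P,0); print("tray",c)
ax=(P[0]+P[1]-P[2]-P[3]);yaw=np.arctan2(ax[1],ax[0]);print("yaw",yaw, "len",np.linalg.norm(ax)/2)
d=(P[0]+P[3]-P[1]-P[2])/2;print("wid",np.linalg.norm(d),np.arctan2(d[1],d[0])-np.pi/2)
print("empty",c[:2]+.0485*np.array([np.cos(yaw),np.sin(yaw)]))
for nm,(p,z) in dict(orange=((216,317),.14),purple=((265,323),.14),wr=((318,300),.01),cupr=((107,187),.09),spool=((194,183),.05)).items(): print(nm,ray(cal,p,z))
```

```text
52
[[303 178  14  14 155]] [[309.36129032 184.78709677]]
cart top [0.62040142 0.01943688 0.091     ]
t0 [0.55550495 0.106049   0.146     ]
t1 [0.55126579 0.02294537 0.146     ]
t2 [ 0.55108875 -0.06552582  0.146     ]
wall (41, 32) [0.71643344 0.14967455 0.09      ]
wall (33, 307) [0.52018116 0.15428634 0.09      ]
wall (167, 36) [0.71335515 0.0600111  0.09      ]
wall (161, 312) [0.51646893 0.06399235 0.09      ]
wall (294, 40) [ 0.71027684 -0.03031823  0.09      ]
wall (288, 313) [ 0.51558782 -0.02555271  0.09      ]
wall (420, 42) [ 0.70864001 -0.11990062  0.09      ]
wall (415, 318) [ 0.51187989 -0.11505125  0.09      ]
[[ 0.5516 -0.2574  0.032 ]
 [ 0.557  -0.3682  0.032 ]
 [ 0.3586 -0.379   0.032 ]
 [ 0.3533 -0.2676  0.032 ]]
tray [ 0.45511503 -0.31804477  0.032     ]
yaw 0.0528333937519015 len 0.19867065420788638
wid 0.11118968313945958 0.04772339956476901
empty [ 0.50354735 -0.31548354]
orange [0.34425245 0.20673505 0.14      ]
purple [0.33205178 0.10784305 0.14      ]
wr [0.3740748  0.00219846 0.01      ]
cupr [0.6167203 0.4496819 0.09     ]
spool [0.63145194 0.2733737  0.05      ]
```

```bash
cat >> h.py <<'E'
from scipy.spatial.transform import Rotation as Ro
def plan(x,y,z,yaw):
    s=telemetry.observe(); p=np.array(s["position"]); R=Ro.from_euler("xyz",s["tool_rot"]); 
    Rt=Ro.from_euler("xyz",[np.pi,0,yaw]); d=R.inv().apply(np.array([x,y,z])-p); w=(R.inv()*Rt).as_rotvec()
    print("t",round(float(s["clock"]),2),"pos",p.round(4),"rot",np.round(s["tool_rot"],3),"w",round(float(s["grip_width"]),4),"F",np.round(s["force"],1))
    print("norm shift",(d/.15).round(3),"turn",(w/(np.pi/4)).round(3),"dist mm",round(np.linalg.norm(d)*1e3,1))
E
python3 -c "
from h import *
plan(.52,.02,.30,1.548)"
```

```text
t 0.15 pos [0.1762 0.5994 0.2479] rot [-3.141  0.     2.856] w 0.0851 F [ 0.1 -0.3  0.7]
norm shift [-3.288 -3.06  -0.345] turn [-1.000e-03  1.000e-03  1.665e+00] dist mm 675.7
```

Request:
arm_command --pt "1 -1 -0.93 -0.3 0 0 0" --pt "1 -1 -0.93 -0.3 0 0 0" --pt "1 -1 -0.93 -0.3 0 0 0" --pt "1 -1 -0.93 -0.3 0 0 0"

```text
clock: 0.65
position: [0.2828, 0.4207, 0.2942]
tool_rot: [3.141, 0.001, 2.852]
force: [-0.3, 0.9, 0.2]
grip_width: 0.0856
```

Request:
arm_command --pt "1 -1 -0.93 0 0 0 0" --pt "1 -1 -0.93 0 0 0 0" --pt "1 -1 -0.93 0 0 0 0" --pt "1 -1 -0.93 0 0 0 0"

```text
clock: 1.15
position: [0.3869, 0.244, 0.2935]
tool_rot: [-3.141, 0.001, 2.851]
force: [-0.3, 0.1, -0.5]
grip_width: 0.0854
```

Request:
arm_command --pt "1 -1 -0.93 0 0 0 0.83" --pt "1 -1 -0.93 0 0 0 0.83" --pt "1 -1 -0.93 0 0 0 0.83" --pt "1 -1 -0.93 0 0 0 0.83" --pt "1 -1 -0.93 0 0 0 0.83"

```text
clock: 1.78
position: [0.4902, 0.0702, 0.2931]
tool_rot: [-3.141, 0.0, 2.202]
force: [-0.2, 0.9, -1.2]
grip_width: 0.0857
```

```bash
python3 -c "
from h import *
plan(.52,.02,.30,1.548)"
```

```text
t 1.77 pos [0.4902 0.0702 0.2931] rot [-3.141  0.     2.202] w 0.0857 F [-0.2  0.9 -1.2]
norm shift [-0.387 -0.037 -0.046] turn [-0.001  0.001  0.832] dist mm 58.8
```

Request:
arm_command --pt "1 -0.38 -0.04 -0.04 0 0 0.83" --pt "1 -0.38 -0.04 -0.04 0 0 0.83" --pt "1 -0.38 -0.04 -0.04 0 0 0.83" --pt "1 -0.38 -0.04 -0.04 0 0 0.83" --pt "1 -0.38 -0.04 -0.04 0 0 0.83" --pt "1 -0.38 -0.04 -0.04 0 0 0.83"

```text
clock: 2.52
position: [0.5187, 0.0224, 0.2993]
tool_rot: [-3.141, -0.0, 1.556]
force: [-0.6, -0.1, -0.7]
grip_width: 0.0858
```

Run:
```python
from h import *
c=cams.get_calibration("wrist"); f=cams.grab_frame("wrist"); cv2.imwrite("pics/w1.png",f); np.save("w1.npy",c,allow_pickle=True)
plan(.551,.021,.30,1.548)
for X in [(.551,.021,.146),(.6204,.0194,.091)]: print(proj(c,X))
```

```text
t 2.58 pos [0.5187 0.0222 0.2993] rot [-3.142 -0.     1.555] w 0.0856 F [-0.3 -0.3 -1. ]
norm shift [-0.005  0.215 -0.005] turn [-0.    -0.     0.009] dist mm 32.3
[356.15340488 230.87850528]
[419.27294636 218.2474874 ]
```

View pics/w1.png

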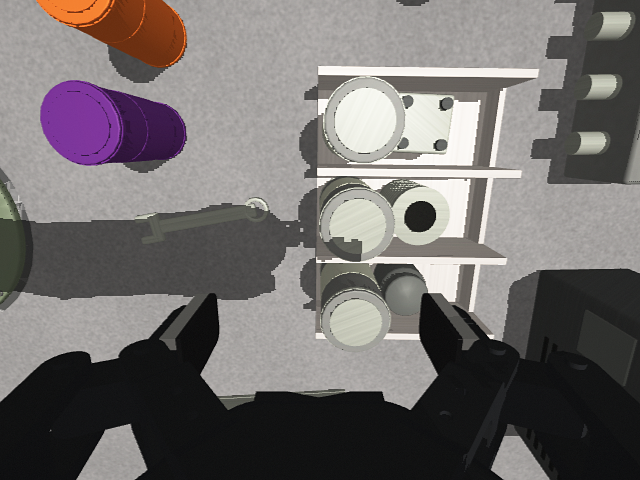

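The wrist view confirms the grooved cylinder with the dark recess at (420,216) in the middle lane. Tin1's lid spans u 321–394 and v 183–261, so its centre is near (357,222).

Run:
```python
from h import *
c=np.load("w1.npy",allow_pickle=True).item(); f=cv2.imread("pics/w1.png")
print("tin1",ray(c,(357.5,222),.146)); print("t0",ray(c,(364.5,120),.146)); print("t2",ray(c,(355.5,309),.146))
g=f.max(2); m=(g<90).astype(np.uint8); k=np.zeros_like(m); k[198:235,400:442]=1; m*=k
n,_,st,ce=cv2.connectedComponentsWithStats(m); print(st[1:],ce[1:]); print("cart",ray(c,ce[1+st[1:,4].argmax()],.091))
# wall ends at top, front
for p in [(318,70),(318,171),(318,252),(318,337)]: print(ray(c,p,.09))
cv2.imwrite("pics/w1c.png",cv2.resize(f[160:280,300:460],None,fx=5,fy=5,interpolation=2))
```

```text
tin1 [0.55201714 0.02868794 0.146     ]
t0 [0.55614214 0.10974992 0.146     ]
t2 [ 0.55151528 -0.05194872  0.146     ]
[[405 201  31  31 767]] [[419.80443286 216.12385919]]
cart [0.62079151 0.0215684  0.091     ]
[0.52060088 0.15676035 0.09      ]
[0.519246   0.06747765 0.09      ]
[ 0.51799448 -0.01499426  0.09      ]
[ 0.51648544 -0.11443525  0.09      ]
```

View pics/w1c.png

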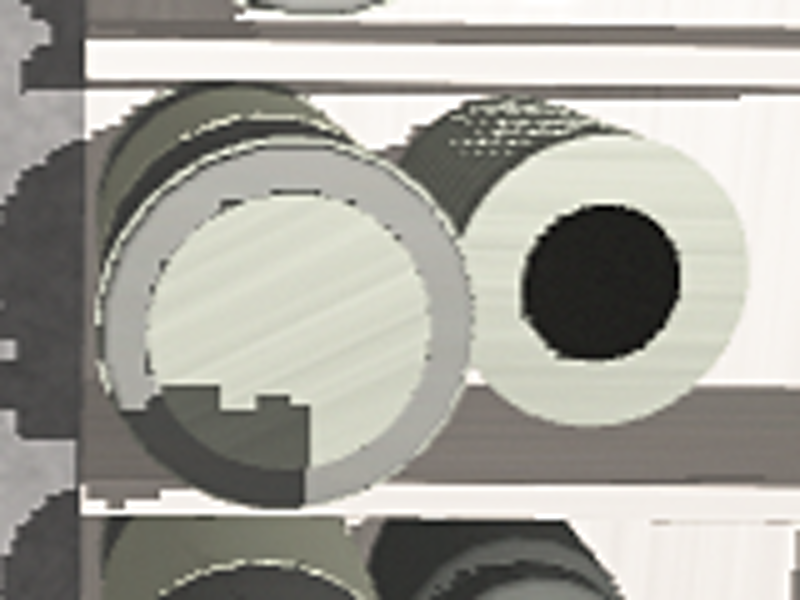

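```bash
python3 -c "
from h import *
plan(.552,.025,.122,1.548)"
```

```text
t 2.58 pos [0.5187 0.0222 0.2993] rot [-3.142 -0.     1.555] w 0.0856 F [-0.3 -0.3 -1. ]
norm shift [0.022 0.222 1.182] turn [-0.    -0.     0.009] dist mm 180.4
```

Request:
arm_command --pt "1 0.022 0.222 0.2 0 0 0.009" --pt "1 0.022 0.222 0.5 0 0 0.009" --pt "1 0.022 0.222 0.75 0 0 0.009" --pt "1 0.022 0.222 0.9 0 0 0.009" --pt "1 0.022 0.222 0.9 0 0 0.009"

```text
clock: 3.2
position: [0.5514, 0.0244, 0.1632]
tool_rot: [-3.139, 0.0, 1.546]
force: [0.7, -0.8, 0.1]
grip_width: 0.0856
```

Run:
```python
from h import *
cv2.imwrite("pics/w2.png",cams.grab_frame("wrist"))
plan(.552,.025,.122,1.548)
```

```text
t 3.25 pos [0.5521 0.0243 0.1644] rot [-3.141  0.     1.546] w 0.0856 F [-0.1 -0.3 -0.1]
norm shift [ 0.004 -0.001  0.283] turn [-0.001  0.    -0.003] dist mm 42.4
```

View pics/w2.png

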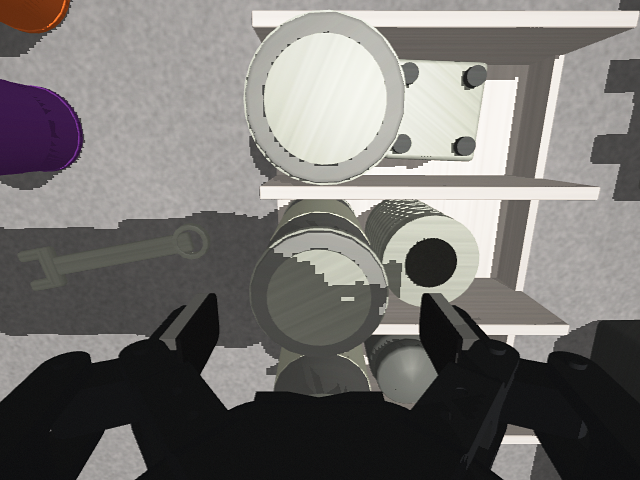

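The lid is centred at about (319,293), midway between the pads (217 and 421), so x is good.

Run:
```python
from h import *
c=cams.get_calibration("wrist"); print(ray(c,(319,293),.146), ray(c,(431,262),.091))
```

```text
[0.5528446  0.02744323 0.146     ] [0.62223605 0.02158635 0.091     ]
```

Request:
arm_command --pt "1 0 0 0.14 0 0 0" --pt "1 0 0 0.28 0 0 0" --pt "1 0 0 0.28 0 0 0"

```text
clock: 3.62
position: [0.5522, 0.0245, 0.1226]
tool_rot: [-3.141, -0.0, 1.545]
force: [0.0, -0.1, 0.4]
grip_width: 0.0854
```

Request:
arm_command --pt "-0.5 0 0 0 0 0 0" --pt "-0.5 0 0 0 0 0 0" --pt "-0.5 0 0 0 0 0 0" --pt "-0.5 0 0 0 0 0 0" --pt "-0.5 0 0 0 0 0 0" --pt "-0.5 0 0 0 0 0 0" --newtons 50

```text
clock: 4.38
position: [0.5527, 0.0244, 0.124]
tool_rot: [3.14, -0.001, 1.545]
force: [-4.3, -0.3, 14.1]
grip_width: 0.063
```

Request:
arm_command --pt "-0.5 0 0 -0.05 0 0 0" --pt "-0.5 0 0 -0.15 0 0 0" --pt "-0.5 0 0 -0.35 0 0 0" --pt "-0.5 0 0 -0.6 0 0 0" --pt "-0.5 0 0 -0.8 0 0 0" --pt "-0.5 0 0 -0.9 0 0 0" --pt "-0.5 0 0 -0.9 0 0 0"

```text
clock: 5.25
position: [0.5524, 0.0245, 0.258]
tool_rot: [3.14, -0.0, 1.545]
force: [-0.4, -0.6, -7.2]
grip_width: 0.0624
```

Run:
```python
from h import *
plan(.45,-.14,.255,1.548)
cv2.imwrite("pics/s2.png",np.hstack([cams.grab_frame("side")[130:380,180:500],cams.grab_frame("wrist")[100:350,150:550]]))
```

```text
t 5.25 pos [0.5524 0.0245 0.258 ] rot [ 3.14  -0.     1.545] w 0.0624 F [-0.4 -0.6 -7.2]
norm shift [-1.114 -0.654  0.019] turn [ 0.002 -0.001 -0.004] dist mm 193.8
```

View pics/s2.png

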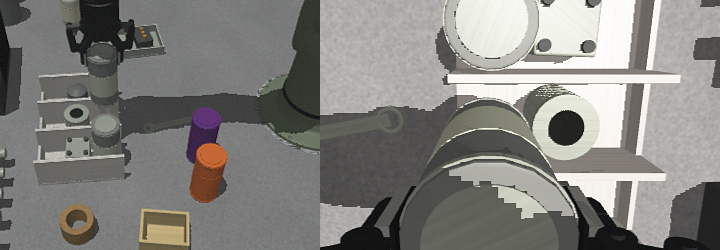

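The tin is lifted upright and the cartridge stays put. I'll go back out of the lane first, then to the right.

Request:
arm_command --pt "-0.5 0 -0.15 0 0 0 0" --pt "-0.5 0 -0.4 0 0 0 0" --pt "-0.5 -0.1 -0.65 0 0 0 0" --pt "-0.5 -0.35 -0.65 0 0 0 0" --pt "-0.5 -0.65 -0.65 0 0 0 0" --pt "-0.5 -0.9 -0.65 0 0 0 0" --pt "-0.5 -1 -0.65 0 0 0 0" --pt "-0.5 -1 -0.65 0 0 0 0"

```text
clock: 6.35
position: [0.4504, -0.1236, 0.2566]
tool_rot: [-3.14, 0.0, 1.543]
force: [-0.2, -0.1, -5.3]
grip_width: 0.0629
```

Run:
```python
from h import *
plan(.45,-.14,.119,1.548)
cv2.imwrite("pics/t3.png",np.hstack([cams.grab_frame("side")[130:380,180:500],cams.grab_frame("top")[130:380,200:520]]))
```

```text
t 6.35 pos [ 0.4504 -0.1236  0.2566] rot [-3.14   0.     1.543] w 0.0629 F [-0.2 -0.1 -5.3]
norm shift [-0.109  0.001  0.918] turn [-0.002  0.    -0.006] dist mm 138.6
```

View pics/t3.png

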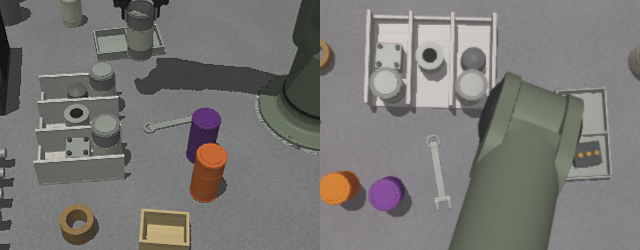

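Request:
arm_command --pt "-0.5 -0.1 0 0.1 0 0 0" --pt "-0.5 -0.1 0 0.3 0 0 0" --pt "-0.5 -0.1 0 0.5 0 0 0" --pt "-0.5 -0.1 0 0.68 0 0 0" --pt "-0.5 -0.1 0 0.8 0 0 0" --pt "-0.5 -0.1 0 0.85 0 0 0" --pt "-0.5 -0.1 0 0.87 0 0 0" --pt "-0.5 -0.1 0 0.87 0 0 0"

```text
clock: 7.45
position: [0.4507, -0.1378, 0.1272]
tool_rot: [3.141, -0.0, 1.545]
force: [-1.0, 0.2, -5.8]
grip_width: 0.0626
```

Request:
arm_command --pt "-0.5 0 0 0.02 0 0 0" --pt "-0.5 0 0 0.03 0 0 0" --pt "-0.5 0 0 0.04 0 0 0" --pt "-0.5 0 0 0.05 0 0 0"

```text
clock: 7.95
position: [0.4505, -0.138, 0.1192]
tool_rot: [-3.142, 0.0, 1.545]
force: [-0.4, -0.3, -5.1]
grip_width: 0.0627
```

Request:
arm_command --pt "-0.5 0 0 0.005 0 0 0" --pt "-0.5 0 0 0.01 0 0 0" --pt "-0.5 0 0 0.015 0 0 0"

```text
clock: 8.32
position: [0.4505, -0.1383, 0.1179]
tool_rot: [3.141, -0.0, 1.544]
force: [-10.5, 1.8, 39.2]
grip_width: 0.0628
```

Contact with the bench. I'll ease off slightly and open.

Request:
arm_command --pt "-0.5 0 0 -0.008 0 0 0" --pt "0.3 0 0 -0.008 0 0 0" --pt "0.8 0 0 -0.008 0 0 0" --pt "1 0 0 -0.008 0 0 0" --pt "1 0 0 -0.008 0 0 0" --pt "1 0 0 -0.008 0 0 0"

```text
clock: 9.07
position: [0.4505, -0.138, 0.1183]
tool_rot: [3.141, 0.0, 1.545]
force: [0.2, -0.5, 0.4]
grip_width: 0.0852
```

Run:
```python
from h import *
cv2.imwrite("pics/t4.png",np.hstack([cams.grab_frame("side")[130:380,180:500],cams.grab_frame("wrist")[100:350,150:550]]))
plan(.45,-.14,.25,1.548)
```

```text
t 9.18 pos [ 0.4505 -0.138   0.1183] rot [3.142 0.    1.545] w 0.0854 F [-0.1  0.2  0.4]
norm shift [-0.013 -0.003 -0.878] turn [ 0.     0.    -0.004] dist mm 131.8
```

View pics/t4.png

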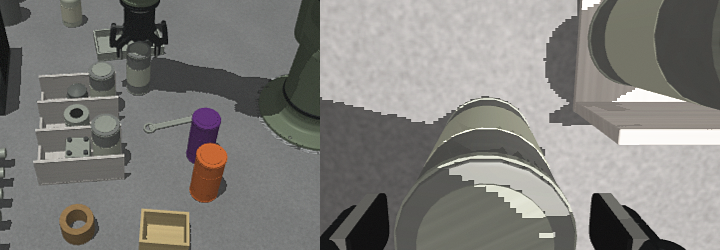

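Tin1 stands upright on the bench, released. Rise, then go to the cartridge.

Request:
arm_command --pt "1 0 0 -0.2 0 0 0" --pt "1 0 0 -0.55 0 0 0" --pt "1 0 0 -0.9 0 0 0" --pt "1 0 0 -0.9 0 0 0" --pt "1 0.5 0.5 -0.9 0 0 0" --pt "1 1 1 -0.9 0 0 0" --pt "1 1 1 -0.9 0 0 0" --pt "1 1 1 -0.9 0 0 0"

```text
clock: 10.18
position: [0.6057, 0.0114, 0.2517]
tool_rot: [-3.14, -0.0, 1.548]
force: [-1.2, -1.4, -0.7]
grip_width: 0.0852
```

Run:
```python
from h import *
c=cams.get_calibration("wrist"); f=cams.grab_frame("wrist"); cv2.imwrite("pics/w5.png",f)
m=(f.max(2)<60).astype(np.uint8)
plan(.6207,.021,.20,1.548); print(proj(c,(.6207,.021,.091))); np.save("w5.npy",c,allow_pickle=True)
```

```text
t 10.22 pos [0.6067 0.0127 0.2516] rot [-3.141e+00 -1.000e-03  1.549e+00] w 0.0854 F [-1.7  3.5 -1.8]
norm shift [0.057 0.092 0.344] turn [-0.001 -0.001  0.002] dist mm 54.1
[335.36186229 216.47768955]
```

View pics/w5.png

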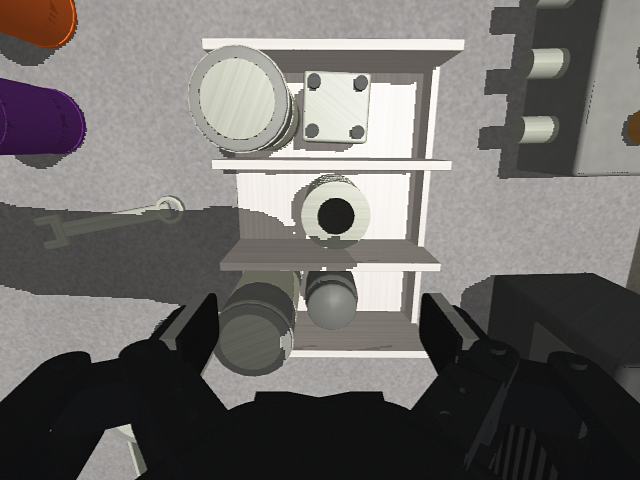

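Recess centre (336,216) agrees with the projected estimate (335,216). Descending.

Request:
arm_command --pt "1 0.057 0.092 0.1 0 0 0" --pt "1 0.057 0.092 0.3 0 0 0" --pt "1 0.057 0.092 0.55 0 0 0" --pt "1 0.057 0.092 0.7 0 0 0" --pt "1 0.057 0.092 0.7 0 0 0"

```text
clock: 10.85
position: [0.6171, 0.0159, 0.1464]
tool_rot: [-3.138, 0.001, 1.545]
force: [0.4, 0.1, 0.4]
grip_width: 0.0855
```

Run:
```python
from h import *
c=cams.get_calibration("wrist"); f=cams.grab_frame("wrist"); cv2.imwrite("pics/w6.png",f)
plan(.621,.021,.063,1.548); print(proj(c,(.621,.021,.091)))
```

```text
t 10.9 pos [0.6179 0.0159 0.1478] rot [-3.14   0.     1.544] w 0.0853 F [1.  0.6 0.7]
norm shift [0.035 0.021 0.566] turn [-0.002  0.001 -0.004] dist mm 85.0
[324.72518542 262.09900346]
```

View pics/w6.png

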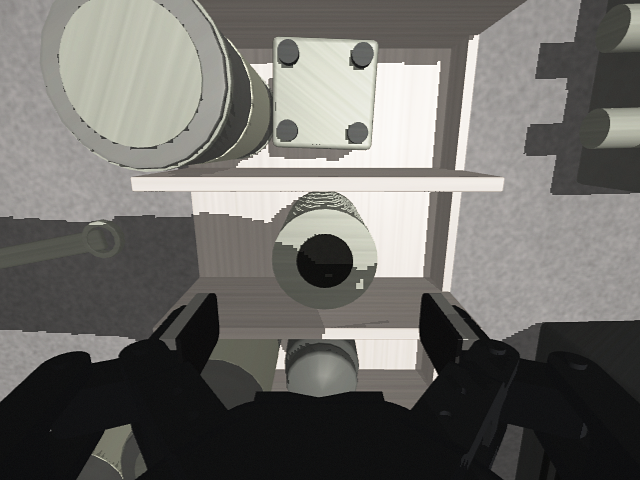

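Request:
arm_command --pt "1 0.035 0.021 0.15 0 0 0" --pt "1 0.035 0.021 0.35 0 0 0" --pt "1 0.035 0.021 0.5 0 0 0" --pt "1 0.035 0.021 0.566 0 0 0" --pt "1 0.035 0.021 0.566 0 0 0"

```text
clock: 11.52
position: [0.6216, 0.0214, 0.0633]
tool_rot: [-3.141, 0.0, 1.545]
force: [-0.5, 0.7, 0.1]
grip_width: 0.0857
```

Request:
arm_command --pt "0 0 0 0 0 0 0" --pt "-0.5 0 0 0 0 0 0" --pt "-0.5 0 0 0 0 0 0" --pt "-0.5 0 0 0 0 0 0" --pt "-0.5 0 0 0 0 0 0" --pt "-0.5 0 0 0 0 0 0" --newtons 50

```text
clock: 12.28
position: [0.622, 0.0215, 0.0645]
tool_rot: [3.14, -0.0, 1.545]
force: [-2.3, -0.3, 8.0]
grip_width: 0.0589
```

Request:
arm_command --pt "-0.5 0 0 -0.05 0 0 0" --pt "-0.5 0 0 -0.15 0 0 0" --pt "-0.5 0 0 -0.35 0 0 0" --pt "-0.5 0 0 -0.6 0 0 0" --pt "-0.5 0 0 -0.85 0 0 0" --pt "-0.5 0 0 -1 0 0 0" --pt "-0.5 0 0 -1 0 0 0"

```text
clock: 13.15
position: [0.6223, 0.0214, 0.2155]
tool_rot: [3.138, -0.001, 1.545]
force: [0.4, 0.5, -3.8]
grip_width: 0.0592
```

Request:
arm_command --pt "-0.5 0 0 -0.15 0 0 0" --pt "-0.5 0 0 -0.3 0 0 0" --pt "-0.5 0 0 -0.4 0 0 0" --pt "-0.5 0 0 -0.4 0 0 0"

```text
clock: 13.65
position: [0.6217, 0.0214, 0.2735]
tool_rot: [3.141, -0.0, 1.545]
force: [-0.3, 0.2, -3.7]
grip_width: 0.0591
```

Run:
```python
from h import *
plan(.5035,-.3155,.27,1.6)
cv2.imwrite("pics/w7.png",np.hstack([cams.grab_frame("side")[100:350,180:500],cams.grab_frame("wrist")[200:450,150:550]]))
```

```text
t 13.65 pos [0.6217 0.0214 0.2735] rot [ 3.141 -0.     1.545] w 0.0591 F [-0.3  0.2 -3.7]
norm shift [-2.266 -0.73   0.023] turn [ 0.001 -0.    -0.07 ] dist mm 357.1
```

View pics/w7.png

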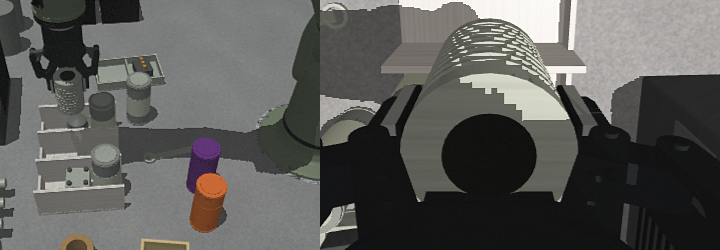

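The cartridge is held upright and clear. Moving over to the tray.

Request:
arm_command --pt "-0.5 -0.1 -0.03 0 0 0 0" --pt "-0.5 -0.3 -0.1 0 0 0 0" --pt "-0.5 -0.6 -0.2 0 0 0 0" --pt "-0.5 -0.9 -0.3 0 0 0 0" --pt "-0.5 -1 -0.33 0 0 0 0"

```text
clock: 14.38
position: [0.5663, -0.1312, 0.2732]
tool_rot: [-3.141, 0.001, 1.54]
force: [0.2, 0.1, -3.9]
grip_width: 0.0589
```

Request:
arm_command --pt "-0.5 -0.25 -0.08 0 0 0 0" --pt "-0.5 -0.55 -0.18 0 0 0 0" --pt "-0.5 -0.8 -0.25 0 0 0 -0.04" --pt "-0.5 -0.9 -0.28 0 0 0 -0.07" --pt "-0.5 -0.9 -0.28 0 0 0 -0.07"

```text
clock: 15.0
position: [0.5218, -0.2624, 0.273]
tool_rot: [-3.141, 0.0, 1.598]
force: [1.0, 0.3, -4.4]
grip_width: 0.0589
```

Run:
```python
from h import *
plan(.5035,-.3155,.20,1.6)
c=cams.get_calibration("wrist"); np.save("w8.npy",c,allow_pickle=True)
cv2.imwrite("pics/w8.png",cams.grab_frame("wrist"))
```

```text
t 15.0 pos [ 0.5218 -0.2624  0.273 ] rot [-3.141  0.     1.598] w 0.0589 F [ 1.   0.3 -4.4]
norm shift [-0.35  -0.131  0.487] turn [-0.001  0.    -0.003] dist mm 92.1
```

View pics/w8.png

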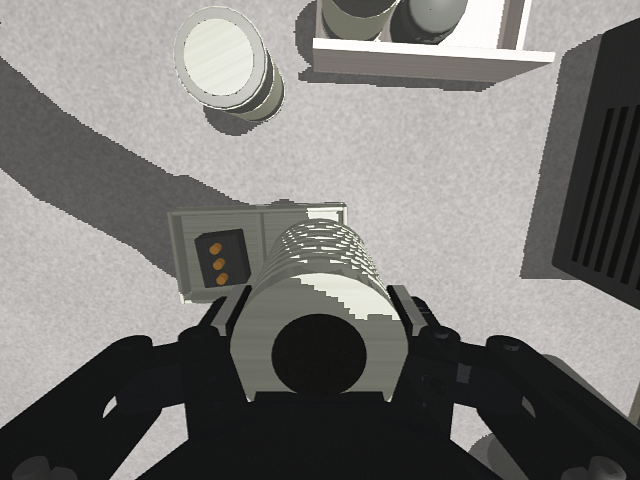

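The wrist view shows the tray's near corners at (168,212) and (347,204). I'll check them against the top-view estimate.

Run:
```python
from h import *
c=np.load("w8.npy",allow_pickle=True).item()
for p in [(168,212),(347,204)]: print(ray(c,p,.032))
```

```text
[ 0.35682818 -0.26838567  0.032     ]
[ 0.55304667 -0.25421458  0.032     ]
```

Request:
arm_command --pt "-0.5 -0.1 -0.04 0 0 0 0" --pt "-0.5 -0.25 -0.1 0.1 0 0 0" --pt "-0.5 -0.35 -0.13 0.3 0 0 0" --pt "-0.5 -0.35 -0.13 0.5 0 0 0" --pt "-0.5 -0.35 -0.13 0.75 0 0 0" --pt "-0.5 -0.35 -0.13 0.9 0 0 0" --pt "-0.5 -0.35 -0.13 0.9 0 0 0"

```text
clock: 15.92
position: [0.5041, -0.3138, 0.1371]
tool_rot: [-3.139, -0.001, 1.6]
force: [-0.6, 0.6, -3.1]
grip_width: 0.0591
```

Run:
```python
from h import *
plan(.5035,-.3155,.07,1.6)
c=cams.get_calibration("wrist")
cv2.imwrite("pics/w9.png",np.hstack([cams.grab_frame("side")[60:260,180:400],cams.grab_frame("wrist")[180:380,100:540]]))
```

```text
t 15.93 pos [ 0.5041 -0.3138  0.1371] rot [-3.139e+00 -1.000e-03  1.600e+00] w 0.0591 F [-0.6  0.6 -3.1]
norm shift [-0.012 -0.003  0.447] turn [-0.003 -0.001  0.   ] dist mm 67.1
```

View pics/w9.png

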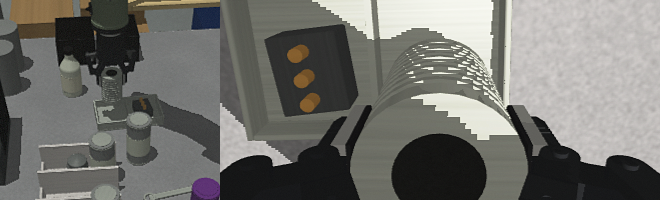

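Request:
arm_command --pt "-0.5 -0.005 0 0.1 0 0 0" --pt "-0.5 -0.005 0 0.2 0 0 0" --pt "-0.5 -0.005 0 0.32 0 0 0" --pt "-0.5 -0.005 0 0.4 0 0 0" --pt "-0.5 -0.005 0 0.44 0 0 0" --pt "-0.5 -0.005 0 0.46 0 0 0" --pt "-0.5 -0.005 0 0.46 0 0 0"

```text
clock: 16.9
position: [0.5049, -0.3151, 0.0695]
tool_rot: [3.141, 0.0, 1.6]
force: [-0.5, -0.1, -2.8]
grip_width: 0.0591
```

Request:
arm_command --pt "-0.5 0 0 0.01 0 0 0" --pt "-0.5 0 0 0.018 0 0 0" --pt "-0.5 0 0 0.025 0 0 0"

```text
clock: 17.27
position: [0.5049, -0.3149, 0.0656]
tool_rot: [3.141, 0.0, 1.6]
force: [0.2, -0.1, -4.3]
grip_width: 0.0591
```

Request:
arm_command --pt "-0.5 0 0 0.007 0 0 0" --pt "-0.5 0 0 0.012 0 0 0" --pt "-0.5 0 0 0.015 0 0 0"

```text
clock: 17.65
position: [0.5048, -0.315, 0.0635]
tool_rot: [-3.142, -0.0, 1.6]
force: [-2.7, 1.7, 5.9]
grip_width: 0.0589
```

Contact at the expected height. Releasing.

Request:
arm_command --pt "-0.2 0 0 0 0 0 0" --pt "0.4 0 0 0 0 0 0" --pt "0.9 0 0 0 0 0 0" --pt "1 0 0 0 0 0 0" --pt "1 0 0 0 0 0 0"

```text
clock: 18.27
position: [0.5049, -0.315, 0.0634]
tool_rot: [3.141, 0.0, 1.6]
force: [0.1, 0.7, 0.3]
grip_width: 0.0853
```

Request:
arm_command --pt "1 0 0 -0.1 0 0 0" --pt "1 0 0 -0.3 0 0 0" --pt "1 0 0 -0.6 0 0 0" --pt "1 0 0 -1 0 0 0" --pt "1 0 0 -1 0 0 0"

```text
clock: 18.9
position: [0.5061, -0.3162, 0.2185]
tool_rot: [3.135, 0.003, 1.599]
force: [-0.0, -0.3, -1.0]
grip_width: 0.0853
```

Run:
```python
from h import *
c=cams.get_calibration("wrist"); f=cams.grab_frame("wrist"); np.save("w10.npy",c,allow_pickle=True)
cv2.imwrite("pics/w10.png",f)
plan(.4505,-.138,.25,1.545)
print(proj(c,(.505,-.315,.09)))
```

```text
t 18.95 pos [ 0.5055 -0.3153  0.2162] rot [3.138e+00 2.000e-03 1.600e+00] w 0.0854 F [ 0.3  0.1 -0.8]
norm shift [ 1.192 -0.331 -0.229] turn [0.005 0.002 0.07 ] dist mm 188.7
[315.40464846 235.30334667]
```

View pics/w10.png

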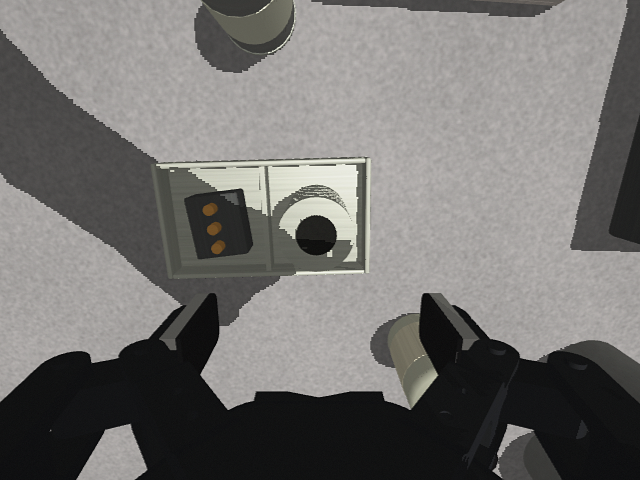

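The cartridge stands in the tray's right-hand compartment, with its recess at (316,235). Now back to tin1.

Run:
```python
from h import *
c=np.load("w10.npy",allow_pickle=True).item()
P=[ray(c,p,.032) for p in [(155,163),(370,158),(370,271),(172,276)]]
ctr=np.mean(P,0); a=(P[1]+P[2]-P[0]-P[3]);a/=np.linalg.norm(a); print(np.round(P,4),"empty",ctr+.0485*a,"cart",ray(c,(316,235),.09))
```

```text
[[ 0.3598 -0.2673  0.032 ]
 [ 0.5523 -0.2574  0.032 ]
 [ 0.5599 -0.3653  0.032 ]
 [ 0.3653 -0.3756  0.032 ]] empty [ 0.50778337 -0.31388183  0.032     ] cart [ 0.5054551  -0.31474427  0.09      ]
```

Request:
arm_command --pt "1 0.2 -0.1 -0.23 0 0 0" --pt "1 0.6 -0.2 -0.23 0 0 0" --pt "1 1 -0.33 -0.23 0 0 0.07" --pt "1 1 -0.33 -0.23 0 0 0.07" --pt "1 1 -0.33 -0.23 0 0 0.07"

```text
clock: 19.58
position: [0.451, -0.1665, 0.2479]
tool_rot: [3.142, 0.0, 1.546]
force: [-0.6, -0.5, -0.2]
grip_width: 0.0856
```

Run:
```python
from h import *
plan(.4505,-.138,.1183,1.545)
```

```text
t 19.57 pos [ 0.451  -0.1665  0.2479] rot [3.142 0.    1.546] w 0.0856 F [-0.6 -0.5 -0.2]
norm shift [ 0.19  -0.008  0.864] turn [0.    0.    0.001] dist mm 132.7
```

Cartridge is within about 3 mm of the compartment centre. I'll align over the tin first, then descend to the same grasp.

Request:
arm_command --pt "1 0.19 -0.008 0.1 0 0 0" --pt "1 0.19 -0.008 0.1 0 0 0" --pt "1 0.19 -0.008 0.3 0 0 0" --pt "1 0.19 -0.008 0.4 0 0 0" --pt "1 0.19 -0.008 0.4 0 0 0"

```text
clock: 20.2
position: [0.4501, -0.1389, 0.1873]
tool_rot: [-3.14, 0.0, 1.543]
force: [0.1, -0.7, 0.4]
grip_width: 0.0854
```

Run:
```python
from h import *
f=cams.grab_frame("wrist"); cv2.imwrite("pics/w11.png",f)
plan(.4505,-.138,.1183,1.545)
```

```text
t 20.25 pos [ 0.4505 -0.1388  0.188 ] rot [-3.141  0.     1.544] w 0.0852 F [ 0.4 -0.  -0.2]
norm shift [0.005 0.    0.465] turn [-0.001  0.001 -0.002] dist mm 69.7
```

View pics/w11.png

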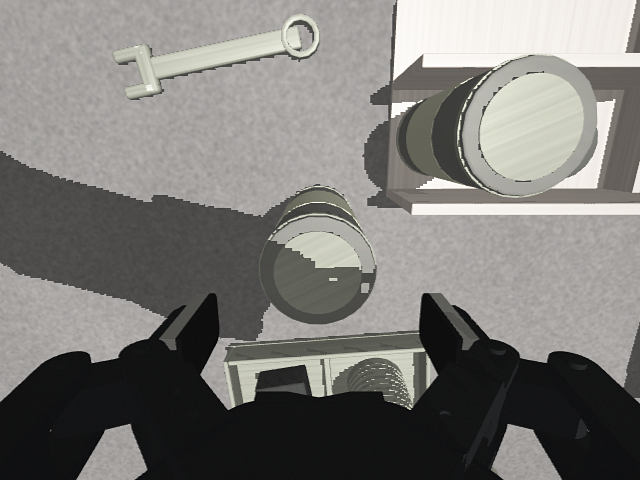

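The lid is centred at (318,268), midway between the pads. Descend and grip.

Request:
arm_command --pt "1 0.005 0 0.15 0 0 0" --pt "1 0.005 0 0.35 0 0 0" --pt "1 0.005 0 0.46 0 0 0" --pt "1 0.005 0 0.46 0 0 0"

```text
clock: 20.75
position: [0.4505, -0.1375, 0.1189]
tool_rot: [-3.141, 0.0, 1.545]
force: [1.2, -0.0, 0.5]
grip_width: 0.0853
```

Request:
arm_command --pt "0 0 0 0 0 0 0" --pt "-0.5 0 0 0 0 0 0" --pt "-0.5 0 0 0 0 0 0" --pt "-0.5 0 0 0 0 0 0" --pt "-0.5 0 0 0 0 0 0" --pt "-0.5 0 0 0 0 0 0" --newtons 50

```text
clock: 21.5
position: [0.4509, -0.1374, 0.1202]
tool_rot: [3.14, -0.0, 1.545]
force: [-6.5, 0.5, 15.3]
grip_width: 0.0625
```

Request:
arm_command --pt "-0.5 0 0 -0.05 0 0 0" --pt "-0.5 0 0 -0.15 0 0 0" --pt "-0.5 0 0 -0.35 0 0 0" --pt "-0.5 0 0 -0.6 0 0 0" --pt "-0.5 0 0 -0.8 0 0 0" --pt "-0.5 0 0 -0.95 0 0 0" --pt "-0.5 0 0 -0.95 0 0 0"

```text
clock: 22.38
position: [0.451, -0.1372, 0.263]
tool_rot: [3.138, -0.0, 1.545]
force: [0.4, -0.3, -5.0]
grip_width: 0.0626
```

Run:
```python
from h import *
plan(.5522,.0245,.26,1.545)
```

```text
t 22.38 pos [ 0.451  -0.1372  0.263 ] rot [ 3.138 -0.     1.545] w 0.0626 F [ 0.4 -0.3 -5. ]
norm shift [1.095 0.647 0.023] turn [ 0.004 -0.     0.   ] dist mm 190.8
```

Request:
arm_command --pt "-0.5 0.1 0 0 0 0 0" --pt "-0.5 0.3 0 0 0 0 0" --pt "-0.5 0.6 0 0 0 0 0" --pt "-0.5 0.85 0 0 0 0 0" --pt "-0.5 1 0.1 0 0 0 0" --pt "-0.5 1 0.3 0 0 0 0" --pt "-0.5 1 0.5 0 0 0 0" --pt "-0.5 1 0.5 0 0 0 0"

```text
clock: 23.38
position: [0.5309, 0.011, 0.2602]
tool_rot: [-3.141, 0.001, 1.545]
force: [-0.1, -0.2, -6.1]
grip_width: 0.0624
```

Run:
```python
from h import *
plan(.5523,.0245,.16,1.545)
```

```text
t 23.38 pos [0.5309 0.011  0.2602] rot [-3.141e+00  1.000e-03  1.545e+00] w 0.0624 F [-0.1 -0.2 -6.1]
norm shift [0.095 0.141 0.668] turn [-0.001  0.002 -0.   ] dist mm 103.3
```

Request:
arm_command --pt "-0.5 0.05 0.07 0 0 0 0" --pt "-0.5 0.095 0.141 0 0 0 0" --pt "-0.5 0.095 0.141 0.05 0 0 0" --pt "-0.5 0.095 0.141 0.1 0 0 0" --pt "-0.5 0.095 0.141 0.1 0 0 0"

```text
clock: 24.0
position: [0.5503, 0.0243, 0.2457]
tool_rot: [-3.14, 0.0, 1.545]
force: [-0.1, 0.7, -5.0]
grip_width: 0.0626
```

Run:
```python
from h import *
plan(.5523,.0245,.131,1.545)
cv2.imwrite("pics/w12.png",np.hstack([cams.grab_frame("side")[100:350,180:500],cams.grab_frame("wrist")[100:350,150:550]]))
```

```text
t 24.0 pos [0.5503 0.0243 0.2457] rot [-3.14   0.     1.545] w 0.0626 F [-0.1  0.7 -5. ]
norm shift [0.002 0.014 0.764] turn [-0.002  0.    -0.   ] dist mm 114.7
```

View pics/w12.png

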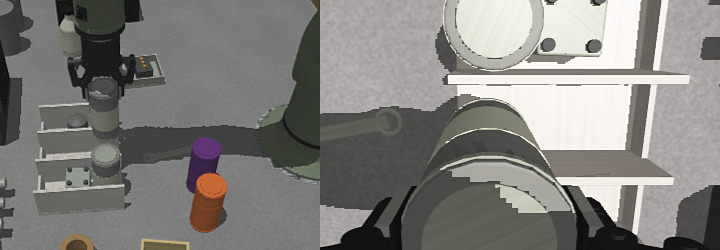

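The tin is over the middle lane with clear walls either side. Lowering.

Request:
arm_command --pt "-0.5 0 0.012 0.1 0 0 0" --pt "-0.5 0 0.012 0.25 0 0 0" --pt "-0.5 0 0.012 0.42 0 0 0" --pt "-0.5 0 0.012 0.58 0 0 0" --pt "-0.5 0 0.012 0.7 0 0 0" --pt "-0.5 0 0.012 0.76 0 0 0" --pt "-0.5 0 0.012 0.76 0 0 0"

```text
clock: 24.98
position: [0.5526, 0.0244, 0.1321]
tool_rot: [-3.141, 0.0, 1.545]
force: [1.1, 0.1, -4.9]
grip_width: 0.0629
```

Request:
arm_command --pt "-0.5 0 0 0.01 0 0 0" --pt "-0.5 0 0 0.02 0 0 0" --pt "-0.5 0 0 0.025 0 0 0"

```text
clock: 25.35
position: [0.5528, 0.0246, 0.1288]
tool_rot: [3.141, -0.0, 1.545]
force: [0.4, -0.0, -5.5]
grip_width: 0.0624
```

Request:
arm_command --pt "-0.5 0 0 0.007 0 0 0" --pt "-0.5 0 0 0.013 0 0 0" --pt "-0.5 0 0 0.018 0 0 0"

```text
clock: 25.72
position: [0.5528, 0.0245, 0.1263]
tool_rot: [3.141, -0.0, 1.545]
force: [-5.7, 0.5, 16.1]
grip_width: 0.0627
```

Contact with the rack floor. Release and rise.

Request:
arm_command --pt "-0.2 0 0 -0.003 0 0 0" --pt "0.4 0 0 -0.003 0 0 0" --pt "0.9 0 0 -0.003 0 0 0" --pt "1 0 0 -0.003 0 0 0" --pt "1 0 0 -0.003 0 0 0"

```text
clock: 26.35
position: [0.5528, 0.0245, 0.1264]
tool_rot: [3.141, 0.0, 1.545]
force: [-0.0, 0.2, 0.2]
grip_width: 0.0852
```

Request:
arm_command --pt "1 0 0 -0.1 0 0 0" --pt "1 0 0 -0.3 0 0 0" --pt "1 0 0 -0.6 0 0 0" --pt "1 0 0 -0.9 0 0 0" --pt "1 0 -0.3 -1 0 0 0" --pt "1 0 -0.8 -1 0 0 0" --pt "1 0 -0.8 -1 0 0 0" --pt "1 0 -0.8 -1 0 0 0"

```text
clock: 27.35
position: [0.4329, 0.0279, 0.2774]
tool_rot: [3.14, -0.001, 1.545]
force: [0.9, 0.4, 1.0]
grip_width: 0.0853
```

Request:
arm_command --pt "1 1 0 -0.3 0 0 0" --pt "1 1 0 -0.3 0 0 0" --pt "1 1 0 -0.3 0 0 0" --pt "1 1 0 -0.3 0 0 0" --pt "1 1 0 -0.3 0 0 0"

```text
clock: 27.98
position: [0.4373, 0.1769, 0.3212]
tool_rot: [3.142, 0.001, 1.544]
force: [0.3, 0.1, 0.2]
grip_width: 0.0855
```

Run:
```python
from h import *
plan(.45,.2,.3,1.545)
t=cams.grab_frame("top"); cv2.imwrite("pics/t13.png",t); cv2.imwrite("pics/s13.png",cams.grab_frame("side"))
```

```text
t 27.98 pos [0.4373 0.1769 0.3212] rot [3.142e+00 1.000e-03 1.544e+00] w 0.0855 F [0.3 0.1 0.2]
norm shift [0.156 0.08  0.141] turn [ 0.     0.001 -0.001] dist mm 33.8
```

View pics/t13.png

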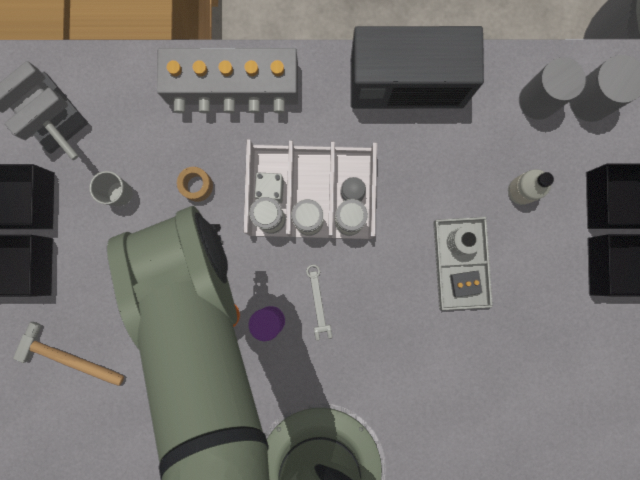

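View pics/s13.png

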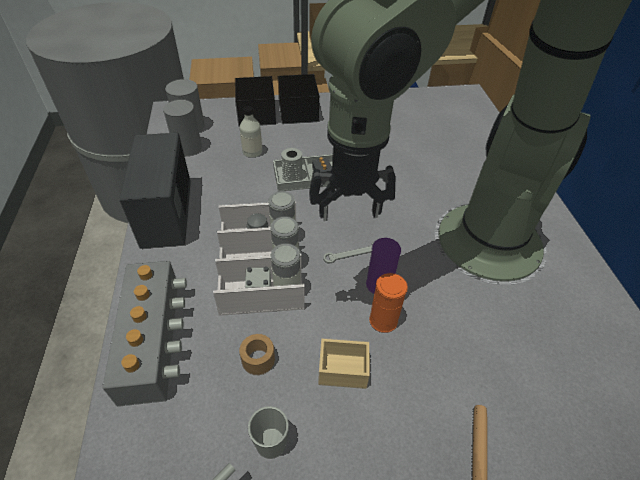

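The final views show the tins at (266,213), (308,216) and (351,215), as at the start. The cartridge stands upright in the tray at (465,241). One numeric check before handing in.

Run:
```python
from h import *
a=cv2.imread("pics/top0.png",0);b=cv2.imread("pics/t13.png",0);cal=cams.get_calibration("top")
for n,(x,y) in dict(t0=(266,213),t1=(308,216),t2=(351,215),jar=(353,188),pump=(269,185),noz=(466,284),wrench=(318,300),bottle=(535,185),spool=(194,183),cup=(107,187)).items():
    r=cv2.matchTemplate(b[y-26:y+27,x-26:x+27],a[y-16:y+17,x-16:x+17],cv2.TM_CCOEFF_NORMED);_,v,_,p=cv2.minMaxLoc(r);print(n,p[0]-10,p[1]-10,round(v,3))
m=(b<70).astype(np.uint8);k=np.zeros_like(m);k[225:258,450:482]=1;n,_,st,ce=cv2.connectedComponentsWithStats(m*k)
i=1+st[1:,4].argmax();print("cart",st[i],ray(cal,ce[i],.09),"target .5035-.508,-.3145")
print(telemetry.observe()["qd"].round(3))
```

```text
t0 0 0 1.0
t1 0 0 0.841
t2 0 0 0.999
jar 0 0 1.0
pump 0 0 1.0
noz 0 0 0.999
wrench 0 0 0.998
bottle 0 0 0.999
spool 0 0 0.999
cup 0 0 0.999
cart [462 233  14  13 146] [ 0.50447685 -0.3167446   0.09      ] target .5035-.508,-.3145
[-0.001 -0.007 -0.     0.003  0.    -0.001 -0.003]
```

```bash
python3 -c "
from workcell import job
print(job.job_done())"
```

```text
the job is handed in; nothing more can be done
None
```

The job is done and handed in at about 28 s of the 59 s limit. I stood the middle lane's tin (tin1) aside on the open bench. I then put the grooved cartridge in the tray's empty compartment and returned the tin to its spot in the rack.

- **Cartridge:** it stands upright and released, about 2–4 mm from the compartment centre. The top and wrist views differ by about 4 mm on where that centre is, well inside the 30 mm allowed.
- **Tins and bystanders:** comparing top views from before and after shows no shift, to the nearest pixel (about 2 mm), for all three tins, pump, jar, nozzle, bottle, spool, cup and wrench. Tin1's match score was lower (0.84, the rest at least 0.998). I put that down to the cartridge no longer standing behind it in the picture.
- **Arm:** it was clear of everything and at rest. The highest force I read was about 39 N, when the tin touched the bench.

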